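Close a two-part sweet mould and hold it pressed shut

TASK

Close the washed two-part wooden sweet mould so that it can be taped shut for storage: both halves lie on the white board with their carved faces up. Turn the half with the two dowel holes over and fit it, carved face to carved face, all the way down onto the dowels of the other half, which stays lying on the board; it goes on one way round only. Finish while still holding the pair pressed together from above with a firm but moderate push of about 15 N (never more than 60 N): do not let go, and leave the other things on the table where they are.

Things in the scene. Friction and masses are not known exactly. Their poses are not given: they have to be found in the camera images.
- upper: Mould half with two HOLES: plain light wood block, 140 (its x) x 54 (its y) x 28 mm (its z), about 0.16 kg, edges bevelled 2.5 mm, carved with a blossom and a leaf hollow 9 mm deep. Origin: centre of its plain back. Its z axis points out of the carved face: up at the start, down when the mould is closed. Can be gripped across its 54 mm width and can stand on either 54 x 28 mm end.
- upper_center (a point): Middle of the half with holes: half-way along, across and through its thickness (14 mm from either face); same axes as upper.
- upper_face (a point): Centre of the carved face of the half with holes, in the plane of the face; axes of upper. Its two dowel holes, 14 mm wide and 17 mm deep, lie at x = +56, y = 0 mm (blossom end) and at x = -56, y = +14 mm (leaf end).
- upper_hole (a point): Mouth of the off-centre dowel hole of the half with holes (x = -56, y = +14 mm on its carved face); axes of upper.
- lower: Mould half with two DOWELS: same wood, block 140 (its x) x 54 (its y) x 28 mm (its z), about 0.22 kg, loose on the board with carved face and dowels up. Origin: centre of its underside, z up. Closed, the mould is 56 mm high; the halves' y axes then agree while their x axes, and their z axes, are opposite (as after turning the half with holes end over end).
- lower_face (a point): Centre of the carved face of the half with dowels, 28 mm above its underside; axes of lower. The dowels, 12 mm thick, rise 14 mm from it, straight for 7 mm, then tapering to a 6 mm tip; they stand at x = -56, y = 0 mm (blossom end) and x = +56, y = +14 mm (leaf end).
- lower_dowel (a point): Foot of the off-centre dowel (x = +56, y = +14 mm on the carved face of the half with dowels, in the plane of the face); axes of lower. The off-centre hole goes over it.
- board: White cutting board, 385 (its x) x 290 (its y) x 12 mm, fixed flat on the table, its x axis to the robot's left, its y axis towards the robot; origin: centre of its underside, top at z = 12 mm. Both halves lie on it, one to the left and one to the right (either way), their long sides and x axes running roughly away from the robot (within 35 degrees).
- tape: Bystander: roll of tape lying flat, 98 mm across, 25 mm high; origin: centre of its underside. Loose.
- timer: Bystander: round kitchen timer with a ribbed green cap, 64 mm across, 37 mm high; origin: centre of its underside. Loose.
- glass: Bystander: upright drinking glass, 75 mm across, 100 mm high; origin: centre of its underside. Loose.
- peeler: Bystander: vegetable peeler with a green handle lying flat, 158 (its x) x 21 x 13 mm; origin: centre of its underside. Loose.
There are look-alikes about, which are no part of the job. Leave any orange or yellow look-alike of the upper alone. Leave any orange look-alike of the lower alone.

How it is judged:
By the outcome, as a careful person would: the job done as asked, in the order asked, and still so for the second after the job is handed in, while the arm keeps its last pose, push and grip.
It also fails if it takes over 72 s, if anything falls off the work surface, if the arm or the gripper's body presses on something with over 40 N, if the wrist force passes 120 N, or if a joint passes its speed limit or range.

ROBOT

A 6-joint arm with a two-finger parallel gripper is mounted at the origin on a cart in front of the work surface, level with it; the furniture and walls round the work are solid. World frame = base frame: x ahead of the robot, y to its left, z up, the work surface at z = 0. Lengths are in m, angles in rad, forces in N, time in s.
With the tool pointing down it reaches from about 0.35 to 0.725 m from the base axis. Payload 4.3 kg.
Tool frame: the origin (TCP) lies midway between the tips of the shut fingers; the grasp point (between the pads) lies 19 mm behind it (robot.grasp_offset is the distance from the TCP to the grasp point, in m); z points along the fingers, y is the line along which they close (so a half turn about z gives the same grasp; the last joint's range is limited). The gripper opens to 85 mm and grips with 20 to 120 N. Pads are 22 mm wide; open, the fingers measure 114 mm over their backs; the gripper's body (76 mm by 85 mm) begins 54 mm behind the grasp point. The pads swing forward as they close: fully open they stand 13 mm farther back than shut.
Start: joints at [1.203, 0.377, 0.081, 1.274, 0, 1.46], TCP at [0.147, 0.556, 0.231] pointing down, gripper open.
Joint ranges: [-2.72, 2.72], [-0.84, 1.66], [-1.02, 1.22], [-1.77, 2.12], [-1.37, 1.28], [-3.14, 3.14]. Speed limits (rad/s): [2.57, 2.57, 3.14, 3.14, 3.14, 3.14].

INTERFACE

Orientations are given as a unit quaternion [x, y, z, w].
In Python, from workcell import robot, camera, silhouettes, tip_of gives the robot as it stands.
- The arm moves only by the tool carry_out, never from a script. Its arguments are lists of equal length, an entry for each row: "xyz": the shift along the tool's x, y, z in m, a list of three; "twist": the turn, a rotation vector about the tool's x, y, z in degrees, a list of three. In form: {"xyz": [[tx, ty, tz], ...], "twist": [[rx, ry, rz], ...]}. A call has 1 to 12 rows; each row shifts and turns the commanded pose from where the row before left it, along the tool's axes as they then stand; what a row does not reach is not made up. A row lasts 1/10 s, in which the tool goes at most 50 mm and 8.59 degrees, less where a joint would pass 70% of its speed; a pose out of reach is approached as far as the arm can. A call with a gripper value outside its range is refused whole. "claw" is the opening, from 0 (shut) to 1 (fully open), set as the call begins (left out, the last holds). The fingers move at their own pace and stop on an object; "squeeze" is the grip in N (left out, the last holds). Time passes only in rows, so rows that do not move let the fingers close. It gives the time, the measured TCP pose, the force, the opening and the grip force at its end, in the units of the state.
- robot.read_state(): the state, without advancing time (a new reading comes with each control period).
- camera(name): name is "scene" or "side" or "wrist"; returns a dict with "frame" (384x512x3 uint8, red, green, blue), "z_map" (384x512 float32, m along the optical axis (not along the pixel's ray), 0 where there is no reading), "camera_matrix" (3x3 intrinsics, pixels), "R" (3x3) and "t" (3): a world point X has camera coordinates R X + t. Camera axes: x right, y down, z forward; pixel columns grow to the right and rows downward; lengths in m; the calibration is good to about 2 mm. A picture is of the moment at which its call begins.
- robot.hand_in(): hands the job in; it is judged then, once.
Trained networks look in a picture, given as the dict that the camera call returned (one of the last four; its "shot" number tells which), for a name from the list of things; names that differ only in an ending like _2 or _b are one class to them, and where a whole thing is asked for, a point or a joint stands for the part that bears it (a point fixed in the world has none). Each returns a list of dicts, best first, with "score" (0 to 1); they miss things now and then, are a little off and sometimes report something else, mostly with a low value. They report only what shows in the picture. A call takes as long as a camera call. They do not tell look-alikes from the thing itself.
- silhouettes(picture, label): "region" (384x512 bool, what is visible of it).
- tip_of(picture, label): "centre" ([x, y, z] in m, in world coordinates, good to about 4 mm: a listed point, or the origin of a listed thing).
The state is a dict: "time": time; "joint_pos": joint angles; "dq": joint speeds; "joint_efforts": joint torques, N m; "eef_pos": TCP position; "tool_rot": TCP orientation; "contact_force": force on the tool from outside, world axes, zero at the start; "torque": the same for the moment, N m; "opening": opening from 0.0 (shut) to 1.0 (fully open); "grip_force": force on a finger pad.
Only numpy, scipy, OpenCV 4.12 (cv2) and the standard library are available. Lean on these libraries where they do the work, as an engineer would, in place of code of your own. Each camera call takes 0.05 s, during which the arm holds its last target. There are 200 camera calls.

## Working session

There is one attempt and no reset: what is moved stays moved. The work goes in short steps, Python scripts to look and compute and a tool call to move; the robot and the scene stay as the last step left them, time stands still between calls to the robot, and variables do not carry over. Pictures are saved under pics/ and viewed, at most 10 in all, crops included, and the job is handed in when it is done.

Besides the shell and the picture viewer there is one more tool, called after "Request:" as name(argument=value, ...) on one line, values as JSON. carry_out: Moves the arm, as the interface text tells. Its arguments: {"type":"object","properties":{"xyz":{"type":"array"},"twist":{"type":"array"},"claw":{"type":"number"},"squeeze":{"type":"number"}},"required":["xyz","twist"]}

```bash
ls; mkdir -p pics
cat > h.py <<'E'
import numpy as np, cv2
from scipy.spatial.transform import Rotation as Ro
from workcell import robot, camera, silhouettes, tip_of
def save(p,n): cv2.imwrite('pics/'+n+'.png',cv2.cvtColor(p['frame'],cv2.COLOR_RGB2BGR))
def pts(p):
    K=p['camera_matrix'];z=p['z_map'];v,u=np.mgrid[:384,:512]
    c=np.stack([(u-K[0,2])/K[0,0]*z,(v-K[1,2])/K[1,1]*z,z],-1)
    return (c-p['t'])@p['R']
E
python3 - <<'E'
from h import *
for n in ['scene','side']:
    p=camera(n);save(p,n+'0')
    print(n, 'campos',-p['R'].T@p['t'])
    for l in ['upper','upper_face','upper_hole','lower','lower_face','lower_dowel','tape','timer','glass','peeler']:
        print(l,[(np.round(d['centre'],3).tolist(),round(d['score'],2)) for d in tip_of(p,l)])
print(robot.read_state())
a=cv2.imread('pics/scene0.png');b=cv2.imread('pics/side0.png')
E
```

```text
pics
scene campos [-0.06970241  1.11652537  1.32751044]
upper [([0.628, 0.089, 0.013], 0.73), ([0.337, 0.288, 0.002], 0.57)]
upper_face [([0.628, 0.088, 0.042], 0.81), ([0.334, 0.295, 0.026], 0.59)]
upper_hole [([0.339, 0.235, 0.027], 0.69), ([0.575, 0.106, 0.041], 0.63)]
lower [([0.544, -0.079, 0.008], 0.66)]
lower_face [([0.54, -0.078, 0.039], 0.86)]
lower_dowel [([0.601, -0.072, 0.043], 0.83), ([0.494, 0.394, -0.002], 0.23)]
tape [([0.496, -0.364, 0.001], 0.61)]
timer [([0.657, -0.363, -0.0], 0.61)]
glass [([0.694, 0.378, -0.002], 0.94)]
peeler [([0.492, 0.395, -0.005], 0.8)]
side campos [0.26389275 1.20609895 0.98499743]
upper [([0.33, 0.097, 0.0], 0.84), ([0.627, 0.092, 0.012], 0.72), ([0.336, 0.294, 0.001], 0.57)]
upper_face [([0.327, 0.101, 0.028], 0.79), ([0.34, 0.294, 0.027], 0.78), ([0.627, 0.089, 0.041], 0.72), ([0.542, -0.076, 0.014], 0.33), ([0.597, -0.071, 0.041], 0.31)]
upper_hole [([0.571, 0.101, 0.043], 0.93), ([0.34, 0.234, 0.029], 0.64), ([0.363, 0.142, 0.026], 0.63)]
lower [([0.539, -0.082, 0.011], 0.76), ([0.301, -0.346, -0.002], 0.76), ([0.318, -0.174, 0.001], 0
[... 398 characters left out ...]
, 0.29)]
{'time': 1.1, 'joint_pos': array([1.20272912e+00, 3.77309422e-01, 8.10079991e-02, 1.27437682e+00,
       3.11930602e-05, 1.46050561e+00]), 'dq': array([ 0.00018865,  0.000257  ,  0.00045836, -0.00039233,  0.00044844,
        0.00122948]), 'joint_efforts': array([-4.18806621e-04, -4.63535643e+01,  2.70159030e+01,  5.25074392e-04,
        1.08583222e-07, -5.54831114e-07]), 'eef_pos': array([0.14658358, 0.55605524, 0.23132709]), 'tool_rot': array([ 1.28531684e-01,  9.91705401e-01,  6.10561843e-05, -1.16518165e-06]), 'contact_force': array([ 0.44463605, -0.1492958 , -0.40794013]), 'torque': array([-0.01175224, -0.02636007,  0.01290927]), 'grip_force': 0.0, 'opening': 0.9954297681700632}
```

Run:
```python
from h import *
a=cv2.imread('pics/scene0.png');b=cv2.imread('pics/side0.png')
cv2.imwrite('pics/both0.png',np.hstack([cv2.resize(a,(400,300)),cv2.resize(b,(400,300))]))
```

```text
(no output)
```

View pics/side0.png

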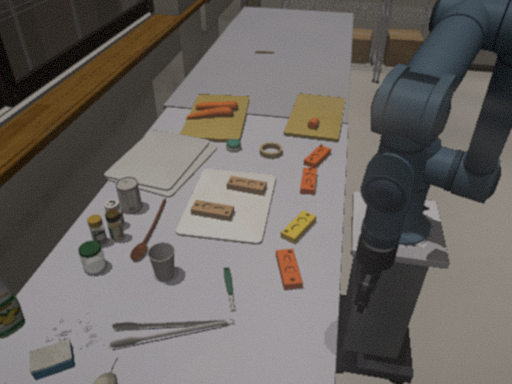

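View pics/scene0.png

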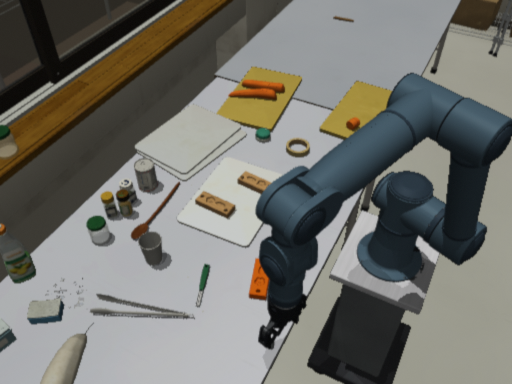

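The side view shows the half with holes at (213,210) and the half with dowels at (247,185), both on the white board. The orange and yellow look-alikes lie off the board. Next I'll check the kinematics helpers and measure the poses more closely.

Run:
```python
from h import *
print([a for a in dir(robot) if not a.startswith('__')], robot.grasp_offset)
for n in ['side','scene']:
    p=camera(n);X=pts(p)
    for l in ['upper','lower']:
        for s in silhouettes(p,l):
            m=s['region']&(p['z_map']>0)
            Y=X[m]; t=Y[(Y[:,2]>.033)&(Y[:,2]<.046)]
            if len(t)<60: continue
            q=cv2.minAreaRect((t[:,:2]*1000).astype(np.float32))
            print(n,l,s['score'],len(t),np.median(t[:,2]),q)
    B=X[(abs(X[...,2]-.012)<.005)&(X[...,0]>.35)&(X[...,0]<.85)&(abs(X[...,1])<.3)&(p['frame'].min(-1)>150)]
    print('board',np.percentile(B,[1,50,99],axis=0).round(3).tolist())
```

```text
['Unreachable', 'grasp_offset', 'hand_in', 'read_state'] 0.0187
side upper 0.87 399 0.03818976134507577 ((629.9910278320312, 89.22852325439453), (60.737003326416016, 141.0020294189453), 88.1192398071289)
side lower 0.94 311 0.03812676015472327 ((542.6173095703125, -73.51405334472656), (65.95010375976562, 138.86672973632812), 80.72083282470703)
board [[0.446, -0.176, 0.007], [0.584, 0.042, 0.011], [0.734, 0.199, 0.016]]
scene upper 0.75 368 0.03780375059821083 ((625.0382080078125, 89.51913452148438), (60.25541687011719, 143.08822631835938), 85.85950469970703)
scene lower 0.69 250 0.03806134636032024 ((552.0737915039062, -74.79190826416016), (58.21555709838867, 119.24181365966797), 84.70770263671875)
scene lower 0.5 77 0.0392123843926703 ((689.9961547851562, 377.97149658203125), (52.35533142089844, 67.65525817871094), 41.139488220214844)
board [[0.444, -0.267, 0.007], [0.609, 0.031, 0.011], [0.826, 0.2, 0.017]]
```

```bash
cat >> h.py <<'E'
from scipy.linalg import logm, expm
G=0.0187
def rot(psi,a):
    s,a=np.radians([psi,a]);f=np.array([np.cos(s),np.sin(s),0]);l=np.array([-np.sin(s),np.cos(s),0])
    z=np.sin(a)*f-np.cos(a)*np.array([0,0,1]);return np.stack([np.cross(l,z),l,z],1)
def pose(g,psi,a,back=0):
    "tool pose with grasp point g (backed off along z)"
    T=np.eye(4);T[:3,:3]=rot(psi,a);T[:3,3]=np.array(g)+T[:3,2]*(G-back);return T
def cur():
    s=robot.read_state();T=np.eye(4);T[:3,:3]=Ro.from_quat(s['tool_rot']).as_matrix();T[:3,3]=s['eef_pos'];return T
def plan(T0,T1,n):
    D=np.linalg.inv(T0)@T1;d=expm(np.real(logm(D))/n)
    print(n,'rows of xyz',d[:3,3].round(4).tolist(),'twist',np.degrees(Ro.from_matrix(d[:3,:3]).as_rotvec()).round(2).tolist())
def show():
    s=robot.read_state();T=cur();z=T[:3,2];y=T[:3,1]
    print('t',s['time'],'q',s['joint_pos'].round(2).tolist(),'grasp',(T[:3,3]-G*z).round(4).tolist(),'tilt',np.degrees(np.arctan2(np.hypot(z[0],z[1])*np.sign(z[0]),-z[2])).round(1),'psi',np.degrees(np.arctan2(-y[0],y[1])).round(1),'roll',np.degrees(np.arcsin(y[2])).round(1),'F',s['contact_force'].round(1).tolist(),'op',round(s['opening'],3),'grip',s['grip_force'])
E
python3 - <<'E'
from h import *
show()
T1=pose([.48,.10,.33],-3,0);plan(cur(),T1,16)
T2=pose([.59,.0905,.034],-3,55,.12);plan(T1,T2,8)
E
```

```text
t 1.4 q [1.2, 0.38, 0.08, 1.27, 0.0, 1.46] grasp [0.1466, 0.556, 0.25] tilt 0.0 psi -14.8 roll 0.0 F [-0.5, 0.7, -0.1] op 1.0 grip 0.0
16 rows of xyz [-0.0252, -0.0248, -0.005] twist [0.0, 0.0, -0.74]
8 rows of xyz [0.0084, -0.0005, 0.0274] twist [0.0, -6.88, 0.0]
```

Request:
carry_out(xyz=[[-0.034,-0.033,-0.007],[-0.034,-0.033,-0.007],[-0.034,-0.033,-0.007],[-0.034,-0.033,-0.007],[-0.034,-0.033,-0.007],[-0.034,-0.033,-0.007],[-0.034,-0.033,-0.007],[-0.034,-0.033,-0.007],[-0.034,-0.033,-0.006],[-0.034,-0.033,-0.006],[-0.034,-0.033,-0.006],[-0.034,-0.033,-0.006]], twist=[[0,0,-1],[0,0,-1],[0,0,-1],[0,0,-1],[0,0,-1],[0,0,-1],[0,0,-1],[0,0,-1],[0,0,-1],[0,0,-1],[0,0,-1],[0,0,-1]], claw=1, squeeze=60)

```text
time: 2.6
eef_pos: [0.4858, 0.0985, 0.3118]
tool_rot: [0.024, 1.0, 0.0, 0.0]
contact_force: [0.5, 0.6, 0.7]
opening: 1.0
grip_force: 0.0
```

Request:
carry_out(xyz=[[0.008,0,0.027],[0.008,0,0.027],[0.008,0,0.027],[0.008,0,0.027],[0.008,0,0.027],[0.008,0,0.027],[0.008,0,0.027],[0.008,0,0.027],[0,0,0]], twist=[[0,-6.9,0],[0,-6.9,0],[0,-6.9,0],[0,-6.9,0],[0,-6.9,0],[0,-6.9,0],[0,-6.9,0],[0,-6.9,0],[0,0,0]])

```text
time: 3.5
eef_pos: [0.564, 0.1287, 0.1571]
tool_rot: [0.027, 0.917, -0.023, 0.396]
contact_force: [-0.5, -0.1, 0.1]
opening: 0.999
grip_force: 0.0
```

Run:
```python
from h import *
show()
p=camera('wrist');save(p,'w1')
for l in ['upper','upper_center','upper_face','upper_hole','lower','lower_face','lower_dowel']:
    print(l,[(np.round(d['centre'],3).tolist(),round(d['score'],2)) for d in tip_of(p,l)])
X=pts(p)
for l in ['upper','lower']:
    for s in silhouettes(p,l):
        Y=X[s['region']&(p['z_map']>0)];t=Y[(Y[:,2]>.034)&(Y[:,2]<.046)]
        if len(t)>60: print(l,s['score'],len(t),np.median(t[:,2]),cv2.minAreaRect((t[:,:2]*1000).astype(np.float32)))
```

```text
t 3.5 q [0.24, 0.01, -1.02, -0.24, -0.24, 0.2] grasp [0.5504, 0.1299, 0.1699] tilt 46.8 psi -3.9 roll -1.2 F [-0.5, -0.1, 0.1] op 0.999 grip 0.0
upper [([0.626, 0.09, 0.044], 0.3)]
upper_center [([0.623, 0.084, 0.022], 0.82)]
upper_face [([0.627, 0.088, 0.042], 0.83)]
upper_hole [([0.573, 0.101, 0.042], 0.64)]
lower []
lower_face []
lower_dowel [([0.602, -0.071, 0.045], 0.83), ([0.583, 0.006, 0.003], 0.48)]
upper 0.74 6009 0.039135149749511544 ((624.3572387695312, 86.36296844482422), (54.42530822753906, 139.1165313720703), 86.28363800048828)
lower 0.9 1219 0.039161881577271414 ((591.7495727539062, -61.61948013305664), (30.909671783447266, 66.3763198852539), 50.75478744506836)
```

View pics/w1.png

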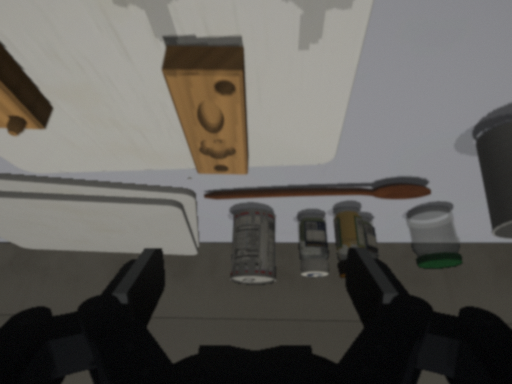

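The wrist view shows the half with holes from (165,40) to (247,172), with its off-centre hole at (225,87) on the near end. The arm hit its elbow limit (q3) short of the commanded pose, so I'll replan from the measured pose.

Run:
```python
from h import *
T1=pose([.590,.090,.034],-3.7,47,.07);plan(cur(),T1,4)
T2=pose([.590,.090,.034],-3.7,47);plan(T1,T2,4)
```

```text
4 rows of xyz [0.0174, -0.0084, 0.0142] twist [-0.28, -0.08, 0.17]
4 rows of xyz [-0.0, 0.0, 0.0175] twist [-0.0, -0.0, 0.0]
```

Request:
carry_out(xyz=[[0.017,-0.008,0.014],[0.017,-0.008,0.014],[0.017,-0.009,0.014],[0.018,-0.009,0.015],[0,0,0]], twist=[[-0.3,0,0.2],[-0.3,0,0.2],[-0.3,0,0.1],[-0.3,0,0.1],[0,0,0]])

```text
time: 4.5
eef_pos: [0.5866, 0.1071, 0.0915]
tool_rot: [0.033, 0.928, -0.021, 0.37]
contact_force: [-0.3, 0.8, 0.4]
opening: 1.001
grip_force: 0.0
```

Run:
```python
from h import *
show()
plan(cur(),pose([.590,.090,.034],-3.7,47),5)
```

```text
t 4.5 q [0.17, 0.18, -1.02, -0.37, -0.18, 0.17] grasp [0.5738, 0.1083, 0.1051] tilt 43.5 psi -4.4 roll -0.8 F [-0.3, 0.8, 0.4] op 1.001 grip 0.0
5 rows of xyz [0.0073, -0.0032, 0.0126] twist [-0.21, -0.71, 0.02]
```

Run:
```python
from h import *
plan(cur(),pose([.612,.0885,.034],-3.7,44),5)
```

```text
5 rows of xyz [0.0041, -0.0032, 0.0158] twist [-0.21, -0.11, 0.01]
```

Request:
carry_out(xyz=[[0.01,-0.008,0],[0.01,-0.008,0.01],[0,0,0.017],[0,0,0.017],[0,0,0.017],[0,0,0.017],[0,0,0]], twist=[[-0.5,0,0],[-0.5,0,0],[0,0,0],[0,0,0],[0,0,0],[0,0,0],[0,0,0]])

```text
time: 5.2
eef_pos: [0.6384, 0.0933, 0.0287]
tool_rot: [0.031, 0.931, -0.014, 0.363]
contact_force: [0.4, -0.3, 0.4]
opening: 1.0
grip_force: 0.0
```

Run:
```python
from h import *
show()
plan(cur(),pose([.612,.0885,.034],-3.7,44),2)
```

```text
t 5.2 q [0.1, 0.4, -0.96, -0.52, -0.12, 0.12] grasp [0.6257, 0.0942, 0.0425] tilt 42.6 psi -3.9 roll -0.3 F [0.4, -0.3, 0.4] op 1.0 grip 0.0
2 rows of xyz [0.0076, -0.0032, -0.0014] twist [-0.16, -0.71, 0.02]
```

Request:
carry_out(xyz=[[0.005,-0.003,0.001],[0.005,-0.003,0.001],[0,0,0]], twist=[[0,0,0],[0,0,0],[0,0,0]])

```text
time: 5.5
eef_pos: [0.6291, 0.0877, 0.0204]
tool_rot: [0.031, 0.932, -0.015, 0.362]
contact_force: [-1.3, -0.0, -0.5]
opening: 1.002
grip_force: 0.0
```

Request:
carry_out(xyz=[[0,0,0],[0,0,0],[0,0,0],[0,0,0],[0,0,0],[0,0,0],[0,0,0],[0,0,0]], twist=[[0,0,0],[0,0,0],[0,0,0],[0,0,0],[0,0,0],[0,0,0],[0,0,0],[0,0,0]], claw=0, squeeze=60)

```text
time: 6.3
eef_pos: [0.6314, 0.0883, 0.0221]
tool_rot: [0.03, 0.931, -0.014, 0.363]
contact_force: [-4.0, -1.0, 5.7]
opening: 0.618
grip_force: 63.9
```

Run:
```python
from h import *
show()
T=cur();plan(T,pose([.60,.0885,.20],-3.9,42),6)
plan(pose([.60,.0885,.20],-3.9,42),pose([.56,.0885,.20],-3.9,-48),12)
```

```text
t 6.3 q [0.09, 0.4, -0.99, -0.56, -0.11, 0.12] grasp [0.6187, 0.0892, 0.0358] tilt 42.7 psi -3.8 roll -0.3 F [-4.0, -1.0, 5.7] op 0.618 grip 63.89602021314204
6 rows of xyz [-0.0161, -0.0004, -0.0223] twist [-0.03, 0.11, 0.04]
12 rows of xyz [0.0061, -0.0002, -0.0002] twist [0.0, 7.5, 0.0]
```

Run:
```python
from h import *
T=cur();A=pose([.63,.0885,.09],-3.9,40);B=pose([.61,.0885,.19],-3.9,0);C=pose([.56,.0885,.19],-3.9,-46.5)
plan(T,A,2);plan(A,B,6);plan(B,C,6)
```

```text
2 rows of xyz [-0.0219, -0.0001, -0.0164] twist [-0.08, 1.33, 0.11]
6 rows of xyz [-0.0014, -0.0002, -0.0171] twist [0.0, 6.67, 0.0]
6 rows of xyz [0.0106, -0.0006, 0.0027] twist [0.0, 7.75, 0.0]
```

Request:
carry_out(xyz=[[-0.022,0,-0.016],[-0.022,0,-0.016],[-0.001,0,-0.017],[-0.001,0,-0.017],[-0.001,0,-0.017],[-0.001,0,-0.017],[-0.001,0,-0.017],[-0.001,0,-0.017],[0,0,0]], twist=[[0,1.3,0],[0,1.3,0],[0,6.7,0],[0,6.7,0],[0,6.7,0],[0,6.7,0],[0,6.7,0],[0,6.7,0],[0,0,0]])

```text
time: 7.2
eef_pos: [0.6151, 0.0902, 0.1598]
tool_rot: [0.034, 0.999, -0.003, 0.03]
contact_force: [1.8, -0.5, -3.0]
opening: 0.619
grip_force: 63.6
```

Request:
carry_out(xyz=[[0.011,0,0.003],[0.011,0,0.003],[0.011,0,0.003],[0.011,0,0.003],[0.011,0,0.003],[0.011,0,0.003],[0,0,0],[0,0,0]], twist=[[0,7.8,0],[0,7.8,0],[0,7.8,0],[0,7.8,0],[0,7.8,0],[0,7.8,0],[0,0,0],[0,0,0]])

```text
time: 8.0
eef_pos: [0.5299, 0.0937, 0.1487]
tool_rot: [0.032, 0.931, 0.011, -0.362]
contact_force: [0.2, -0.0, -1.2]
opening: 0.619
grip_force: 63.8
```

Run:
```python
from h import *
show()
p=camera('side');save(p,'s2')
for l in ['upper_center','upper_face','upper_hole','lower_face','lower_dowel']:
    print(l,[(np.round(d['centre'],3).tolist(),round(d['score'],2)) for d in tip_of(p,l)])
```

```text
t 8.0 q [0.02, 1.1, 0.9, 2.11, 0.06, 0.07] grasp [0.5425, 0.0929, 0.1625] tilt -42.5 psi -3.9 roll -0.2 F [0.2, -0.0, -1.2] op 0.619 grip 63.80258082412183
upper_center [([0.331, 0.097, 0.012], 0.81), ([0.536, 0.095, 0.15], 0.69), ([0.338, 0.297, 0.012], 0.68)]
upper_face [([0.344, 0.293, 0.027], 0.74), ([0.327, 0.101, 0.03], 0.68), ([0.547, 0.094, 0.155], 0.67), ([0.588, 0.007, -0.002], 0.66)]
upper_hole [([0.338, 0.23, 0.027], 0.82), ([0.36, 0.142, 0.026], 0.61), ([0.534, 0.094, 0.15], 0.48)]
lower_face [([0.319, -0.174, 0.026], 0.91), ([0.3, -0.346, 0.027], 0.73), ([0.542, -0.078, 0.038], 0.63), ([0.538, 0.092, 0.147], 0.55), ([0.597, -0.07, 0.042], 0.54)]
lower_dowel [([0.302, -0.116, 0.028], 0.79), ([0.599, -0.067, 0.042], 0.74), ([0.659, -0.362, 0.0], 0.72), ([0.289, -0.402, 0.028], 0.68), ([0.589, 0.006, -0.003], 0.29)]
```

View pics/s2.png

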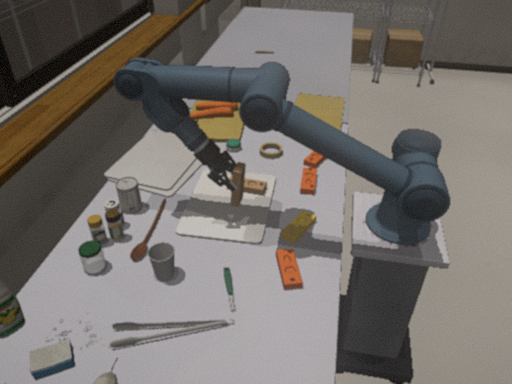

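Grip is holding: the block hangs nearly upright at about (238,185), about 5° short of vertical, with the wrist pitch at its limit. I'll fit a small kinematic model to see which stand and regrasp poses the arm can reach.

```bash
cat > kin.py <<'E'
import numpy as np
from scipy.optimize import least_squares
# printed q, TCP
D=[([1.2027,.3773,.0810,1.2744,0,1.46],[.1466,.5561,.2313]),
([.24,.01,-1.02,-.24,-.24,.2],[.564,.1287,.1571]),
([.17,.18,-1.02,-.37,-.18,.17],[.5866,.1071,.0915]),
([.10,.40,-.96,-.52,-.12,.12],[.6384,.0933,.0287]),
([.09,.40,-.99,-.56,-.11,.12],[.6314,.0883,.0221]),
([.02,1.1,.9,2.11,.06,.07],[.5299,.0937,.1487])]
def fk(q,P):
    H,r0,L1,L2,g,Lt,d5,dy=P
    ph=q[1]-q[2];th=ph+q[3]
    u=np.array([np.sin(q[1]),0,np.cos(q[1])]);f=np.array([np.cos(ph),0,-np.sin(ph)]);n=np.array([np.sin(ph),0,np.cos(ph)])
    t=np.array([np.cos(th),0,-np.sin(th)]);tn=np.array([np.sin(th),0,np.cos(th)]);l=np.array([0,1,0])
    z=np.cos(q[4])*t+np.sin(q[4])*l
    p=np.array([r0,dy,H])+L1*u+L2*f+g*n+d5*t+Lt*z
    c,s=np.cos(q[0]),np.sin(q[0]);R=np.array([[c,-s,0],[s,c,0],[0,0,1]])
    return R@p,R@z
if __name__=='__main__':
    best=None
    for sg in (1,-1):
        def res(P): return np.concatenate([np.r_[(fk(q,P)[0]-p)] for q,p in D]+[.05*(P-P0)])
        P0=np.array([.3,.0,.4,.4,0,.25,0,0])
        r=least_squares(res,P0)
    print(r.x.round(3),abs(r.fun[:18]).max())
    P=r.x
    print([fk(q,P)[1].round(3).tolist() for q,_ in D][-2:])
    np.save('P.npy',P)
E
python3 kin.py
```

```text
[0.259 0.007 0.492 0.379 0.073 0.313 0.131 0.065] 0.0034325494503122736
[[0.678, -0.049, -0.733], [-0.674, 0.047, -0.738]]
```

```bash
cat > ik.py <<'E'
from h import *
from kin import fk
P=np.load('P.npy')
lo=np.array([-2.7,-.82,-1.0,-1.75,-1.35]);hi=np.array([2.7,1.64,1.2,2.10,1.26])
def ik(g,psi,a):
    T=pose(g,psi,a);best=None
    for q0 in ([0,.4,-.5,0,0],[0,1.1,.8,2,0]):
        q0=np.array(q0,float);q0[0]=np.arctan2(g[1],g[0])
        r=least_squares(lambda q:np.r_[(fk(q,P)[0]-T[:3,3])*3,fk(q,P)[1]-T[:3,2]],np.clip(q0,lo+.01,hi-.01),bounds=(lo,hi))
        if best is None or r.cost<best.cost: best=r
    return np.sqrt(2*best.cost),best.x.round(2)
from scipy.optimize import least_squares
E
python3 - <<'E'
from ik import *
for x in (.45,.5,.55,.6,.65,.7):
    print('stand',x,'back -47:',ik([x,.09,.089],-4,-47)[0].round(3),'fwd z.09,.12:',[(c,ik([x,.09,.09],-4,c)[0].round(3),ik([x,.09,.12],-4,c)[0].round(3)) for c in (45,55,65,75,90)])
for t in (0,-15,-30,-40,-47): print('final',t,ik([.541,-.076,.062],-8,t))
E
```

```text
stand 0.45 back -47: 0.0 fwd z.09,.12: [(45, np.float64(0.237), np.float64(0.202)), (55, np.float64(0.356), np.float64(0.323)), (65, np.float64(0.463), np.float64(0.436)), (75, np.float64(0.544), np.float64(0.529)), (90, np.float64(0.611), np.float64(0.607))]
stand 0.5 back -47: 0.0 fwd z.09,.12: [(45, np.float64(0.171), np.float64(0.14)), (55, np.float64(0.294), np.float64(0.265)), (65, np.float64(0.41), np.float64(0.384)), (75, np.float64(0.508), np.float64(0.49)), (90, np.float64(0.564), np.float64(0.574))]
stand 0.55 back -47: 0.011 fwd z.09,.12: [(45, np.float64(0.099), np.float64(0.071)), (55, np.float64(0.224), np.float64(0.197)), (65, np.float64(0.342), np.float64(0.319)), (75, np.float64(0.445), np.float64(0.429)), (90, np.float64(0.491), np.float64(0.497))]
stand 0.6 back -47: 0.109 fwd z.09,.12: [(45, np.float64(0.021), np.float64(0.0)), (55, np.float64(0.144), np.float64(0.122)), (65, np.float64(0.261), np.float64(0.242)), (75, np.float64(0.359), np.float64(0.35)), (90, np.float64(0.404), np.float64(0.405))]
stand 0.65 back -47: 0.209 fwd z.09,.12: [(45, np.float64(0.0), 
[... 193 characters left out ...]
stand 0.7 back -47: 0.312 fwd z.09,.12: [(45, np.float64(0.0), np.float64(0.0)), (55, np.float64(0.0), np.float64(0.0)), (65, np.float64(0.058), np.float64(0.05)), (75, np.float64(0.122), np.float64(0.13)), (90, np.float64(0.213), np.float64(0.197))]
final 0 (np.float64(7.060827632935687e-16), array([-0.26,  0.45, -0.33,  0.79, -0.  ]))
final -15 (np.float64(8.713188194787949e-14), array([-0.24,  0.66,  0.  ,  1.17, -0.03]))
final -30 (np.float64(1.9837715271332894e-13), array([-0.23,  0.9 ,  0.36,  1.55, -0.05]))
final -40 (np.float64(6.6652307990059174e-12), array([-0.23,  1.09,  0.65,  1.82, -0.06]))
final -47 (np.float64(2.086975226343893e-11), array([-0.22,  1.25,  0.9 ,  2.04, -0.06]))
```

Run:
```python
from ik import *
for psi in (-120,-90,-60,-45,45,60,90,120):
  for x,y in ((.48,.1),(.55,.1),(.62,.1),(.68,.1),(.55,.03),(.62,.03),(.68,.03),(.68,-.05)):
    e,q=ik([x,y,.09],psi,-47.3)
    if e<.02:
      cs=[c for c in range(40,95,5) if ik([x,y,.09],psi,c)[0]<.01]
      if cs and max(cs)>=45: print(psi,(x,y),q,max(cs),ik([x,y,.09],psi,max(cs))[1])
```

```text
-120 (0.48, 0.1) [-0.4   0.26 -0.88  0.3   0.82] 70 [ 0.41  1.26  0.62  2.08 -0.59]
-120 (0.55, 0.1) [-0.34  0.36 -0.73  0.29  0.81] 60 [ 0.36  1.27  0.85  2.08 -0.58]
-120 (0.62, 0.1) [-0.29  0.45 -0.56  0.31  0.8 ] 50 [ 0.3   1.33  1.15  2.1  -0.55]
-120 (0.55, 0.03) [-0.48  0.41 -0.63  0.49  0.82] 65 [ 0.28  1.25  0.73  2.04 -0.68]
-120 (0.62, 0.03) [-0.42  0.5  -0.47  0.49  0.82] 55 [ 0.23  1.32  1.05  2.08 -0.64]
-120 (0.68, -0.05) [-0.5   0.65 -0.19  0.71  0.83] 45 [ 0.08  1.24  1.03  1.88 -0.62]
-90 (0.48, 0.1) [-0.37  0.54 -0.42  0.98  0.76] 85 [ 0.58  1.26  0.28  2.01 -0.98]
-90 (0.55, 0.1) [-0.32  0.64 -0.23  1.04  0.77] 80 [ 0.52  1.27  0.48  2.01 -1.02]
-90 (0.62, 0.1) [-0.29  0.74 -0.01  1.12  0.78] 75 [ 0.47  1.32  0.74  2.02 -1.04]
-90 (0.68, 0.1) [-0.26  0.85  0.2   1.2   0.79] 70 [ 0.42  1.41  1.06  2.07 -1.03]
-90 (0.55, 0.03) [-0.44  0.69 -0.13  1.18  0.73] 85 [ 0.43  1.28  0.35  2.01 -1.13]
-90 (0.62, 0.03) [-0.39  0.8   0.09  1.26  0.75] 80 [ 0.38  1.3   0.58  1.98 -1.15]
-90 (0.68, 0.03) [-0.36  0.9   0.31  1.34  0.76] 75 [ 0.35  1.33  0.81  1.95 -1.14]
-90 (0.6
[... 2199 characters left out ...]
 [-0.45  1.3   0.7   1.99  1.06]
90 (0.68, -0.05) [ 0.15  0.83  0.19  1.08 -0.81] 70 [-0.53  1.35  0.89  2.06  0.94]
120 (0.48, 0.1) [ 0.52  0.42 -0.61  0.54 -0.83] 80 [-0.34  1.24  0.35  2.03  0.7 ]
120 (0.55, 0.1) [ 0.45  0.49 -0.48  0.52 -0.82] 70 [-0.29  1.24  0.58  2.03  0.7 ]
120 (0.62, 0.1) [ 0.4   0.57 -0.33  0.54 -0.82] 60 [-0.25  1.28  0.88  2.05  0.67]
120 (0.68, 0.1) [ 0.37  0.65 -0.18  0.57 -0.81] 45 [-0.18  1.24  1.02  1.93  0.57]
120 (0.55, 0.03) [ 0.33  0.42 -0.62  0.32 -0.8 ] 65 [-0.38  1.21  0.62  2.01  0.6 ]
120 (0.62, 0.03) [ 0.29  0.51 -0.46  0.35 -0.8 ] 55 [-0.32  1.26  0.9   2.04  0.57]
120 (0.68, 0.03) [ 0.26  0.59 -0.31  0.39 -0.79] 45 [-0.27  1.32  1.2   2.06  0.52]
```

```bash
cat >> ik.py <<'E'
def q6(q,psi,a):
    T=rot(psi,a);th=q[1]-q[2]+q[3];c,s=np.cos(q[0]),np.sin(q[0]);R=np.array([[c,-s,0],[s,c,0],[0,0,1]])
    y0=R@(np.cos(q[4])*np.array([0,1,0])-np.sin(q[4])*np.array([np.cos(th),0,-np.sin(th)]))
    return np.arctan2(np.cross(y0,T[:,1])@T[:,2],y0@T[:,1]).round(2)
E
python3 - <<'E'
from ik import *
e,q=ik([.5425,.0929,.1625],-3.9,-42.5);print(q,q6(q,-3.9,-42.5))
for psi in (-60,-70,-80,-90):
  for x,y in ((.52,.1),(.57,.1)):
    e,q=ik([x,y,.09],psi,-47.3);print(psi,x,'A',e.round(3),q,q6(q,psi,-47.3))
    for g,c in (([x,y,.09],70),([x,y,.09],75),([x-.1*np.cos(np.radians(psi)),y-.1*np.sin(np.radians(psi)),.11],70)):
        e,q=ik(g,psi,c);print('   C',c,e.round(3),q,q6(q,psi,c))
for t in (-15,-20):
    e,q=ik([.541,-.076,.062],-8,t);print('F',q,q6(q,-8,t))
E
```

```text
[0.02 1.1  0.89 2.1  0.06] 0.07
-60 0.52 A 0.0 [-0.24  0.84  0.14  1.51  0.56] 0.62
   C 70 0.0 [ 0.6   0.69 -0.48  0.61 -1.21] 1.79
   C 75 0.0 [ 0.62  0.76 -0.44  0.71 -1.29] 1.92
   C 70 0.0 [ 0.79  0.79 -0.24  1.16 -1.13] 2.24
-60 0.57 A 0.0 [-0.22  0.94  0.34  1.61  0.57] 0.63
   C 70 0.0 [ 0.55  0.71 -0.42  0.51 -1.22] 1.64
   C 75 0.0 [ 0.56  0.76 -0.39  0.56 -1.31] 1.71
   C 70 0.0 [ 0.73  0.8  -0.18  1.1  -1.17] 2.12
-70 0.52 A 0.0 [-0.28  0.77 -0.01  1.36  0.64] 0.75
   C 70 0.0 [ 0.59  0.83 -0.21  1.11 -1.15] 2.19
   C 75 0.0 [ 0.6   0.92 -0.15  1.26 -1.21] 2.36
   C 70 0.0 [ 0.75  0.93  0.02  1.49 -1.04] 2.47
-70 0.57 A 0.0 [-0.26  0.85  0.17  1.45  0.65] 0.77
   C 70 0.0 [ 0.54  0.86 -0.11  1.08 -1.17] 2.08
   C 75 0.0 [ 0.55  0.94 -0.05  1.23 -1.24] 2.25
   C 70 0.0 [ 0.7   0.97  0.13  1.49 -1.08] 2.39
-80 0.52 A 0.0 [-0.31  0.68 -0.16  1.2   0.71] 0.91
   C 70 0.0 [ 0.56  0.95  0.02  1.44 -1.06] 2.44
   C 75 0.0 [ 0.57  1.04  0.09  1.58 -1.1 ] 2.58
   C 70 0.0 [ 0.7   1.06  0.29  1.74 -0.95] 2.61
-80 0.57 A 0.0 [-0.29  0.76  0.    1.27  0.72] 0.93
   C 70 0.0 [ 0.52  1.    0.16  1.47 -1.09] 2.37
   C 75 0.0 [ 0.53  1.09  0.23  1.63 -1.13] 2.54
   C 70 0.0 [ 0.66  1.12  0.44  1.8  -0.98] 2.57
-90 0.52 A 0.0 [-0.34  0.59 -0.31  1.01  0.76] 1.1
   C 70 0.0 [ 0.53  1.06  0.23  1.68 -0.95] 2.61
   C 75 0.0 [ 0.54  1.14  0.3   1.81 -0.98] 2.72
   C 70 0.0 [ 0.65  1.2   0.57  1.98 -0.84] 2.73
-90 0.57 A 0.0 [-0.31  0.67 -0.17  1.06  0.77] 1.12
   C 70 0.0 [ 0.49  1.13  0.41  1.76 -0.98] 2.57
   C 75 0.0 [ 0.5   1.22  0.49  1.9  -1.01] 2.7
   C 70 0.0 [ 0.61  1.3   0.83  2.1  -0.88] 2.68
F [-0.24  0.66  0.    1.17 -0.03] -0.1
F [-0.24  0.74  0.12  1.3  -0.03] -0.09
```

Run:
```python
from ik import *
A=pose([.55,.10,.15],-75,-47.3);plan(cur(),A,10)
e,q=ik([.55,.10,.15],-75,-47.3);print(e,q)
e,q=ik([.55,.10,.15],-40,-45);print(e,q)
```

```text
10 rows of xyz [-0.0012, 0.0027, 0.001] twist [-5.02, 0.45, 5.04]
5.0083772973253534e-14 [-0.28  0.71  0.08  1.45  0.68]
1.0515114745321194e-15 [-0.14  0.98  0.59  1.88  0.38]
```

Request:
carry_out(xyz=[[-0.001,0.003,0.001],[-0.001,0.003,0.001],[-0.001,0.003,0.001],[-0.001,0.003,0.001],[-0.001,0.003,0.001],[-0.001,0.003,0.001],[-0.001,0.003,0.001],[-0.001,0.003,0.001],[-0.001,0.003,0.001],[-0.001,0.003,0.001],[0,0,0],[0,0,0]], twist=[[-5,0.5,5],[-5,0.5,5],[-5,0.5,5],[-5,0.5,5],[-5,0.5,5],[-5,0.5,5],[-5,0.5,5],[-5,0.5,5],[-5,0.5,5],[-5,0.5,5],[0,0,0],[0,0,0]])

```text
time: 9.5
eef_pos: [0.5461, 0.1164, 0.1378]
tool_rot: [0.554, 0.727, 0.243, -0.324]
contact_force: [0.8, -0.5, -2.9]
opening: 0.618
grip_force: 64.1
```

Run:
```python
from ik import *
show();plan(cur(),pose([.55,.10,.095],-75,-47.3),5)
p=camera('scene');X=pts(p)
for l in ('upper',):
  for s in silhouettes(p,l):
    Y=X[s['region']&(p['z_map']>0)];Y=Y[(abs(Y[:,0]-.55)<.1)&(abs(Y[:,1]-.1)<.1)&(Y[:,2]>.05)]
    if len(Y)>50: print(s['score'],len(Y),Y.min(0).round(3),Y.max(0).round(3))
p=camera('side');X=pts(p)
Y=X[(p['z_map']>0)];Y=Y[(abs(Y[:,0]-.55)<.06)&(abs(Y[:,1]-.1)<.06)&(Y[:,2]>.03)&(Y[:,2]<.12)]
# back face (facing +y): fit plane
yb=Y
n=np.linalg.svd(yb-yb.mean(0),full_matrices=False)[2][2];print(len(yb),yb.min(0).round(3),yb.max(0).round(3),n.round(3),np.abs((yb-yb.mean(0))@n).mean())
```

```text
t 9.5 q [-0.27, 0.73, 0.1, 1.47, 0.68, 0.84] grasp [0.5499, 0.1031, 0.1503] tilt -47.8 psi -74.5 roll -0.4 F [0.8, -0.5, -2.9] op 0.618 grip 64.05589807312936
5 rows of xyz [-0.0086, -0.0001, 0.007] twist [-0.12, -0.1, 0.02]
0.74 533 [0.515 0.093 0.068] [0.571 0.139 0.215]
194 [0.521 0.116 0.069] [0.573 0.137 0.12 ] [ 0.266 -0.964  0.024] 0.002016610880010762
```

Request:
carry_out(xyz=[[-0.0074,0,0.0067],[-0.0074,0,0.0067],[-0.0074,0,0.0067],[-0.0074,0,0.0067],[-0.0074,0,0.0067],[0,0,0]], twist=[[0,0,0],[0,0,0],[0,0,0],[0,0,0],[0,0,0],[0,0,0]])

```text
time: 10.25
eef_pos: [0.5451, 0.1167, 0.0848]
tool_rot: [0.555, 0.726, 0.242, -0.326]
contact_force: [-1.2, 0.1, -1.7]
opening: 0.618
grip_force: 64.0
```

Request:
carry_out(xyz=[[-0.0022,0,0.002],[0,0,0]], twist=[[0,0,0],[0,0,0]])

```text
time: 10.45
eef_pos: [0.5462, 0.1165, 0.0836]
tool_rot: [0.555, 0.726, 0.243, -0.325]
contact_force: [0.2, -0.7, -0.7]
opening: 0.621
grip_force: 64.0
```

Request:
carry_out(xyz=[[-0.0022,0,0.002],[0,0,0]], twist=[[0,0,0],[0,0,0]])

```text
time: 10.65
eef_pos: [0.5462, 0.1164, 0.0807]
tool_rot: [0.555, 0.726, 0.243, -0.324]
contact_force: [-1.0, 0.2, -1.6]
opening: 0.618
grip_force: 64.0
```

Request:
carry_out(xyz=[[-0.0022,0,0.002],[0,0,0]], twist=[[0,0,0],[0,0,0]])

```text
time: 10.85
eef_pos: [0.5464, 0.1167, 0.0784]
tool_rot: [0.555, 0.726, 0.244, -0.325]
contact_force: [-0.2, -0.0, 0.9]
opening: 0.616
grip_force: 64.3
```

Request:
carry_out(xyz=[[-0.0015,0,0.0014],[0,0,0]], twist=[[0,0,0],[0,0,0]])

```text
time: 11.05
eef_pos: [0.5464, 0.1168, 0.0783]
tool_rot: [0.556, 0.725, 0.244, -0.325]
contact_force: [-3.4, -3.6, 12.8]
opening: 0.625
grip_force: 65.3
```

Request:
carry_out(xyz=[[0.0008,0,-0.0007],[0,0,0],[0,0,0],[0,0,0],[0,0,0],[0,0,0],[0,0,0]], twist=[[0,0,0],[0,0,0],[0,0,0],[0,0,0],[0,0,0],[0,0,0],[0,0,0]], claw=1)

```text
time: 11.75
eef_pos: [0.546, 0.1166, 0.0766]
tool_rot: [0.555, 0.726, 0.243, -0.325]
contact_force: [0.4, -0.3, -0.1]
opening: 1.001
grip_force: 0.0
```

Request:
carry_out(xyz=[[0,0,-0.01],[0,0,-0.02],[0,0,-0.03],[0,0,-0.03],[0,0,-0.03],[0,0,-0.03],[0,0,-0.03],[0,0,0]], twist=[[0,0,0],[0,0,0],[0,0,0],[0,0,0],[0,0,0],[0,0,0],[0,0,0],[0,0,0]])

```text
time: 12.55
eef_pos: [0.584, -0.0152, 0.1999]
tool_rot: [0.556, 0.726, 0.244, -0.322]
contact_force: [0.5, -0.4, -1.1]
opening: 1.001
grip_force: 0.0
```

Run:
```python
from ik import *
show()
p=camera('side');save(p,'s3')
X=pts(p);Y=X[(p['z_map']>0)];Y=Y[(abs(Y[:,0]-.55)<.08)&(abs(Y[:,1]-.1)<.06)&(Y[:,2]>.03)]
print(len(Y),Y.min(0).round(3),Y.max(0).round(3))
b=Y[(Y[:,2]<.14)];n=np.linalg.svd(b-b.mean(0),full_matrices=False)[2][2];print(n.round(3),b.mean(0))
t=Y[Y[:,2]>.148];print('top',len(t),t.mean(0),cv2.minAreaRect((t[:,:2]*1000).astype(np.float32)))
p=camera('scene');X=pts(p);Y=X[(p['z_map']>0)];Y=Y[(abs(Y[:,0]-.55)<.08)&(abs(Y[:,1]-.1)<.06)&(Y[:,2]>.148)]
print('top',len(Y),Y.mean(0),cv2.minAreaRect((Y[:,:2]*1000).astype(np.float32)))
```

```text
t 12.55 q [-0.44, 0.87, 0.52, 1.85, 0.59, 0.67] grasp [0.5877, -0.0285, 0.2125] tilt -47.7 psi -74.8 roll -0.2 F [0.5, -0.4, -1.1] op 1.001 grip 0.0
565 [0.47 0.04 0.03] [0.573 0.139 0.58 ]
[ 0.272 -0.962  0.   ] [0.54589455 0.12748235 0.08666387]
top 93 [0.5462421  0.11501771 0.16014122] ((514.7718505859375, 93.58655548095703), (133.6431121826172, 38.476417541503906), 34.14493942260742)
top 80 [0.54478893 0.11689493 0.15111004] ((544.9412841796875, 117.03672790527344), (54.01140213012695, 31.063556671142578), 10.201749801635742)
```

View pics/s3.png

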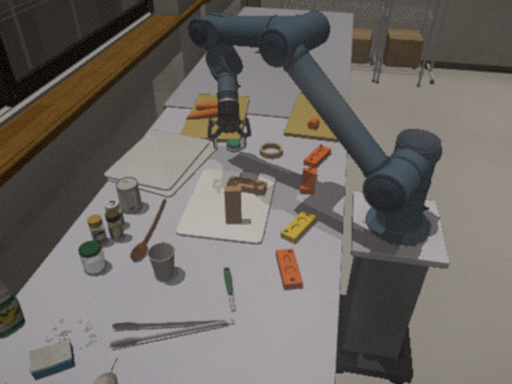

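The half stands upright at (233,203), with its face towards the dowel half. I'll go over the top and regrasp it from its back.

Run:
```python
from ik import *
g=[.5464,.1208,.082];psi=-74.3
V=([.56,.06,.31],psi,0);V2=([.52,.23,.27],psi,40)
for v in (V,V2,(g,psi,72)): print(ik(*v),q6(ik(*v)[1],*v[1:]))
A,B,C,D=pose(*V),pose(*V2),pose(g,psi,72,.12),pose(g,psi,72)
u=ik((C[:3,3]-C[:3,2]*G),psi,72);print(u,q6(u[1],psi,72))
plan(cur(),A,6);plan(A,B,6);plan(B,C,5);plan(C,D,5)
```

```text
(np.float64(2.8852821699815184e-14), array([-0.01,  0.35,  0.19,  1.42, -0.  ])) 1.29
(np.float64(9.062850412414346e-14), array([ 0.62,  0.57,  0.25,  1.53, -0.65])) 2.01
(np.float64(2.55366379770227e-15), array([ 0.59,  0.98,  0.04,  1.39, -1.13])) 2.38
(np.float64(8.683977522599983e-13), array([ 0.75,  1.09,  0.34,  1.78, -1.  ])) 2.61
6 rows of xyz [0.0191, -0.0005, -0.0081] twist [-0.03, -7.97, -0.08]
6 rows of xyz [0.0282, 0.0012, -0.0021] twist [0.0, -6.67, 0.0]
5 rows of xyz [0.0225, -0.0008, 0.0181] twist [-0.0, -6.4, -0.0]
5 rows of xyz [-0.0, -0.0, 0.024] twist [0.0, -0.0, 0.0]
```

Request:
carry_out(xyz=[[0.0095,0,-0.004],[0.0095,0,-0.004],[0.0095,0,-0.004],[0.0095,0,-0.004],[0.0095,0,-0.004],[0.0095,0,-0.004],[0.0095,0,-0.004],[0.0095,0,-0.004],[0.0095,0,-0.004],[0.0095,0,-0.004],[0.0095,0,-0.004],[0.0095,0,-0.004]], twist=[[0,-4,0],[0,-4,0],[0,-4,0],[0,-4,0],[0,-4,0],[0,-4,0],[0,-4,0],[0,-4,0],[0,-4,0],[0,-4,0],[0,-4,0],[0,-4,0]])

```text
time: 13.85
eef_pos: [0.5607, 0.0661, 0.2871]
tool_rot: [0.606, 0.796, -0.005, -0.001]
contact_force: [-0.2, 0.8, -0.1]
opening: 1.0
grip_force: 0.0
```

Request:
carry_out(xyz=[[0.0188,0.001,-0.0014],[0.0188,0.001,-0.0014],[0.0188,0.001,-0.0014],[0.0188,0.001,-0.0014],[0.0188,0.001,-0.0014],[0.0188,0.001,-0.0014],[0.0188,0.001,-0.0014],[0.0188,0.001,-0.0014],[0.0188,0.001,-0.0014],[0,0,0]], twist=[[0,-4.4,0],[0,-4.4,0],[0,-4.4,0],[0,-4.4,0],[0,-4.4,0],[0,-4.4,0],[0,-4.4,0],[0,-4.4,0],[0,-4.4,0],[0,0,0]])

```text
time: 14.85
eef_pos: [0.5239, 0.2259, 0.2434]
tool_rot: [0.565, 0.751, -0.213, 0.267]
contact_force: [-0.2, 0.2, -1.0]
opening: 0.998
grip_force: 0.0
```

Run:
```python
from ik import *
show();g=[.5464,.1208,.082];plan(cur(),pose(g,-74.3,72,.12),8)
```

```text
t 14.85 q [0.62, 0.6, 0.27, 1.53, -0.64, 2.01] grasp [0.5209, 0.2375, 0.2577] tilt 39.9 psi -74.3 roll -1.0 F [-0.2, 0.2, -1.0] op 0.998 grip 0.0
8 rows of xyz [0.0125, -0.0007, 0.0108] twist [-0.07, -4.01, 0.11]
```

Request:
carry_out(xyz=[[0.0125,-0.0007,0.0108],[0.0125,-0.0007,0.0108],[0.0125,-0.0007,0.0108],[0.0125,-0.0007,0.0108],[0.0125,-0.0007,0.0108],[0.0125,-0.0007,0.0108],[0.0125,-0.0007,0.0108],[0.0125,-0.0007,0.0108],[0,0,0]], twist=[[0,-4,0.1],[0,-4,0.1],[0,-4,0.1],[0,-4,0.1],[0,-4,0.1],[0,-4,0.1],[0,-4,0.1],[0,-4,0.1],[0,0,0]])

```text
time: 15.75
eef_pos: [0.5217, 0.2094, 0.1134]
tool_rot: [0.491, 0.643, -0.361, 0.464]
contact_force: [-1.0, 0.1, -1.3]
opening: 1.002
grip_force: 0.0
```

Run:
```python
from ik import *
show();g=[.5464,.1208,.082];plan(cur(),pose(g,-74.3,72),6)
p=camera('wrist');save(p,'w4')
X=pts(p);Y=X[p['z_map']>0];Y=Y[(abs(Y[:,0]-.546)<.05)&(abs(Y[:,1]-.12)<.045)&(Y[:,2]>.02)&(Y[:,2]<.17)]
b=Y[Y[:,2]<.146];c=np.median(b,0);n=np.linalg.svd(b-c,full_matrices=False)[2][2];ok=abs((b-c)@n)<.003;b=b[ok]
n=np.linalg.svd(b-b.mean(0),full_matrices=False)[2][2];l=np.array([-n[1],n[0],0]);l/=np.linalg.norm(l)
print(len(b),n.round(3),np.degrees(np.arctan2(n[1],n[0])),'lateral range',np.percentile(b@l,[1,99]).round(4),'g lateral',np.array(g)@l,'plane off g',(np.array(g)-b.mean(0))@n,'z',b[:,2].min(),b[:,2].max(),'topz',np.percentile(Y[:,2],99))
```

```text
t 15.75 q [0.74, 1.09, 0.37, 1.81, -1.0, 2.6] grasp [0.5172, 0.2266, 0.1192] tilt 72.0 psi -75.1 roll -0.5 F [-1.0, 0.1, -1.3] op 1.002 grip 0.0
6 rows of xyz [0.0002, 0.0001, 0.0193] twist [-0.15, 0.0, 0.03]
10860 [-0.259  0.966 -0.   ] 105.03532712823193 lateral range [-0.5834 -0.5308] g lateral -0.5590318549635358 plane off g -0.006208580182907553 z 0.020016531691402172 0.1459895479723115 topz 0.14964702999497767
```

View pics/w4.png

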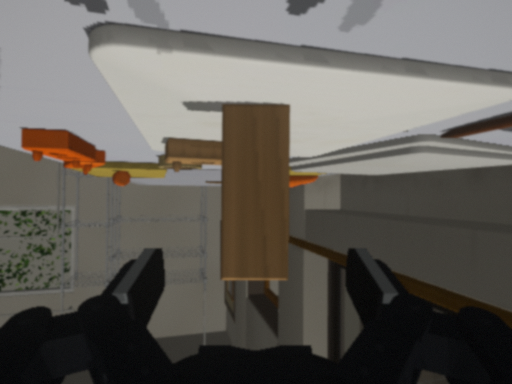

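The wrist view shows the plain back of the standing block centred between the fingers, at columns 222–289. I'll advance and close.

Request:
carry_out(xyz=[[0,0,0.02],[0,0,0.02],[0,0,0.02],[0,0,0.02],[0,0,0.02],[0,0,0.018],[0,0,0]], twist=[[0,0,0],[0,0,0],[0,0,0],[0,0,0],[0,0,0],[0,0,0],[0,0,0]])

```text
time: 16.5
eef_pos: [0.5541, 0.1016, 0.0845]
tool_rot: [0.497, 0.641, -0.354, 0.466]
contact_force: [-0.3, -0.4, -0.0]
opening: 1.0
grip_force: 0.0
```

Request:
carry_out(xyz=[[0,0,0],[0,0,0],[0,0,0],[0,0,0],[0,0,0],[0,0,0],[0,0,0],[0,0,0]], twist=[[0,0,0],[0,0,0],[0,0,0],[0,0,0],[0,0,0],[0,0,0],[0,0,0],[0,0,0]], claw=0, squeeze=80)

```text
time: 17.3
eef_pos: [0.5538, 0.1044, 0.0833]
tool_rot: [0.493, 0.642, -0.355, 0.467]
contact_force: [-3.6, 2.1, 7.9]
opening: 0.615
grip_force: 84.8
```

Run:
```python
from ik import *
show();T=cur();np.save('Tg.npy',T)
g=T[:3,3]-G*T[:3,2]
U=pose(g+[0,0,.14],-75,72);W=pose([.53,.05,.23],-75,0);F=pose([.54,-.07,.20],-8,-18)
plan(T,U,5);plan(U,W,12);plan(W,F,12)
for v in ((g+[0,0,.14],-75,72),(g+[0,-.03,.14],-75,36),([.53,.05,.23],-75,0),([.54,-.0,.21],-40,-9),([.54,-.07,.2],-8,-18)):
    e,q=ik(*v);print(e.round(3),q,q6(q,*v[1:]))
```

```text
t 17.3 q [0.58, 0.98, 0.07, 1.42, -1.13, 2.39] grasp [0.5491, 0.1216, 0.0891] tilt 71.8 psi -74.9 roll 0.2 F [-3.6, 2.1, 7.9] op 0.615 grip 84.80603836476803
5 rows of xyz [-0.0266, 0.0001, -0.0087] twist [0.04, -0.04, -0.04]
12 rows of xyz [-0.0025, -0.0031, 0.0034] twist [0.0, 6.0, 0.0]
12 rows of xyz [-0.0079, -0.0071, 0.0015] twist [0.88, 1.32, -5.54]
0.0 [ 0.58  0.82  0.14  1.66 -1.12] 2.39
0.0 [ 0.36  0.41 -0.07  1.16 -0.62] 1.69
0.0 [-0.03  0.29 -0.09  1.19 -0.  ] 1.28
0.0 [-0.16  0.43  0.04  1.32  0.08] 0.53
0.0 [-0.23  0.62  0.28  1.55 -0.03] -0.09
```

Request:
carry_out(xyz=[[-0.0266,0,-0.0087],[-0.0266,0,-0.0087],[-0.0266,0,-0.0087],[-0.0266,0,-0.0087],[-0.0266,0,-0.0087],[0,0,0]], twist=[[0,0,0],[0,0,0],[0,0,0],[0,0,0],[0,0,0],[0,0,0]])

```text
time: 17.9
eef_pos: [0.554, 0.1042, 0.2251]
tool_rot: [0.496, 0.642, -0.353, 0.467]
contact_force: [-0.2, 0.4, -1.8]
opening: 0.617
grip_force: 84.4
```

Request:
carry_out(xyz=[[-0.0025,-0.003,0.0034],[-0.0025,-0.003,0.0034],[-0.0025,-0.003,0.0034],[-0.0025,-0.003,0.0034],[-0.0025,-0.003,0.0034],[-0.0025,-0.003,0.0034],[-0.0025,-0.003,0.0034],[-0.0025,-0.003,0.0034],[-0.0025,-0.003,0.0034],[-0.0025,-0.003,0.0034],[-0.0025,-0.003,0.0034],[-0.0025,-0.003,0.0034]], twist=[[0,6,0],[0,6,0],[0,6,0],[0,6,0],[0,6,0],[0,6,0],[0,6,0],[0,6,0],[0,6,0],[0,6,0],[0,6,0],[0,6,0]])

```text
time: 19.1
eef_pos: [0.5298, 0.0497, 0.2088]
tool_rot: [0.609, 0.793, 0.004, -0.002]
contact_force: [0.7, -0.5, -2.2]
opening: 0.615
grip_force: 84.2
```

Request:
carry_out(xyz=[[-0.008,-0.007,0.0015],[-0.008,-0.007,0.0015],[-0.008,-0.007,0.0015],[-0.008,-0.007,0.0015],[-0.008,-0.007,0.0015],[-0.008,-0.007,0.0015],[-0.008,-0.007,0.0015],[-0.008,-0.007,0.0015],[-0.008,-0.007,0.0015],[-0.008,-0.007,0.0015],[-0.008,-0.007,0.0015],[-0.008,-0.007,0.0015]], twist=[[0.9,1.3,-5.5],[0.9,1.3,-5.5],[0.9,1.3,-5.5],[0.9,1.3,-5.5],[0.9,1.3,-5.5],[0.9,1.3,-5.5],[0.9,1.3,-5.5],[0.9,1.3,-5.5],[0.9,1.3,-5.5],[0.9,1.3,-5.5],[0.9,1.3,-5.5],[0.9,1.3,-5.5]])

```text
time: 20.3
eef_pos: [0.5352, -0.0698, 0.1788]
tool_rot: [0.07, 0.985, 0.01, -0.156]
contact_force: [0.0, 0.4, -2.2]
opening: 0.613
grip_force: 84.1
```

Run:
```python
from ik import *
show()
for n in ('side','scene'):
    p=camera(n);save(p,n+'5')
    for l in ['upper_center','upper_hole','lower_face','lower_dowel']:
        print(n,l,[(np.round(d['centre'],3).tolist(),round(d['score'],2)) for d in tip_of(p,l) if .45<d['centre'][0]<.7])
    X=pts(p)
    for l in ('upper','lower'):
      for s in silhouettes(p,l):
        Y=X[s['region']&(p['z_map']>0)]
        if len(Y)>60 and .45<np.median(Y[:,0])<.7: print(l,s['score'],len(Y),np.percentile(Y,[2,50,98],axis=0).round(3).tolist())
```

```text
t 20.3 q [-0.23, 0.62, 0.28, 1.54, -0.03, -0.08] grasp [0.541, -0.0706, 0.1966] tilt -18.0 psi -8.2 roll -0.1 F [0.0, 0.4, -2.2] op 0.613 grip 84.10531997680664
side upper_center [([0.542, -0.07, 0.185], 0.59), ([0.53, -0.07, 0.207], 0.19)]
side upper_hole [([0.592, -0.065, 0.173], 0.67)]
side lower_face [([0.541, -0.079, 0.037], 0.97)]
side lower_dowel [([0.597, -0.065, 0.043], 0.72)]
upper 0.87 421 [[0.468, -0.089, 0.174], [0.516, -0.049, 0.198], [0.604, -0.033, 0.204]]
lower 0.83 563 [[0.475, -0.104, 0.011], [0.54, -0.06, 0.036], [0.612, -0.043, 0.047]]
scene upper_center [([0.535, -0.071, 0.187], 0.91)]
scene upper_hole [([0.595, -0.061, 0.179], 0.85)]
scene lower_face [([0.539, -0.079, 0.039], 0.64)]
scene lower_dowel [([0.601, -0.072, 0.043], 0.92)]
upper 0.65 351 [[0.464, -0.087, 0.178], [0.505, -0.052, 0.2], [0.598, -0.033, 0.207]]
lower 0.61 479 [[0.471, -0.099, 0.015], [0.536, -0.064, 0.035], [0.604, -0.043, 0.047]]
```

View pics/side5.png

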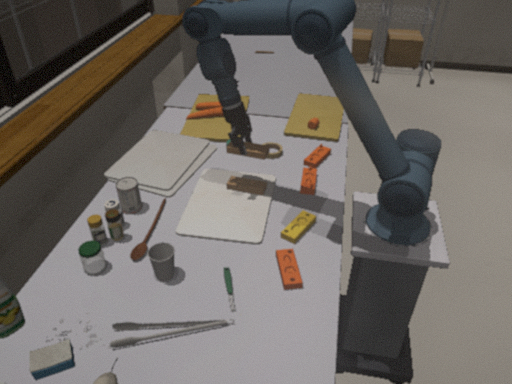

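The held half is now face down at (247,148), above the dowel half at (247,185), with the off-centre hole over the off-centre dowel. I'll shift outward so the wrist camera sees the dowel half for a close measurement.

Run:
```python
from ik import *
W=pose([.65,-.07,.24],-8.2,-18);print(ik([.65,-.07,.24],-8.2,-18));plan(cur(),W,5)
```

```text
(np.float64(4.1578582331936246e-13), array([-0.2 ,  0.97,  1.06,  1.98, -0.02]))
5 rows of xyz [-0.018, 0.0033, -0.0145] twist [-0.01, 0.04, -0.05]
```

Request:
carry_out(xyz=[[-0.018,0.003,-0.014],[-0.018,0.003,-0.014],[-0.018,0.003,-0.014],[-0.018,0.003,-0.014],[-0.018,0.003,-0.014],[0,0,0],[0,0,0]], twist=[[0,0,0],[0,0,0],[0,0,0],[0,0,0],[0,0,0],[0,0,0],[0,0,0]])

```text
time: 21.7
eef_pos: [0.6437, -0.0706, 0.2182]
tool_rot: [0.073, 0.985, 0.01, -0.155]
contact_force: [-0.7, 0.3, -1.7]
opening: 0.614
grip_force: 84.2
```

Run:
```python
from ik import *
show()
p=camera('wrist');save(p,'w6');X=pts(p);V=p['z_map']>0
Y=X[V]
t=Y[(Y[:,2]>.032)&(Y[:,2]<.046)&(Y[:,0]>.42)&(Y[:,0]<.66)&(abs(Y[:,1]+.076)<.08)]
if len(t)>50: print('face',len(t),np.median(t[:,2]),cv2.minAreaRect((t[:,:2]*1000).astype(np.float32)))
d=Y[(Y[:,2]>.049)&(Y[:,2]<.06)&(Y[:,0]>.42)&(Y[:,0]<.66)&(abs(Y[:,1]+.076)<.08)]
print('dowel pts',len(d));
if len(d)>5:
    _,lab,c=cv2.kmeans(d[:,:2].astype(np.float32),2,None,(3,50,1e-5),5,cv2.KMEANS_PP_CENTERS);print(c,np.bincount(lab.ravel()))
b=Y[(Y[:,2]>.15)&(Y[:,2]<.33)]
print('held',len(b),np.percentile(b,[1,50,99],axis=0).round(3).tolist())
for l in ['lower_face','lower_dowel','upper_center']:
    print(l,[(np.round(d['centre'],3).tolist(),round(d['score'],2)) for d in tip_of(p,l)])
```

```text
t 21.7 q [-0.2, 0.95, 1.0, 1.94, -0.02, -0.05] grasp [0.6493, -0.0714, 0.236] tilt -17.9 psi -8.4 roll -0.1 F [-0.7, 0.3, -1.7] op 0.614 grip 84.24928732216358
face 1676 0.03948677345301598 ((491.3843994140625, -74.1141128540039), (54.014495849609375, 40.90554428100586), 84.30452728271484)
dowel pts 68
[[ 0.486318   -0.07583263]
 [ 0.48671785 -0.07158638]] [31 37]
held 64876 [[0.576, -0.132, 0.238], [0.65, -0.07, 0.259], [0.679, -0.014, 0.309]]
lower_face []
lower_dowel []
upper_center [([0.64, -0.071, 0.224], 0.84)]
```

View pics/w6.png

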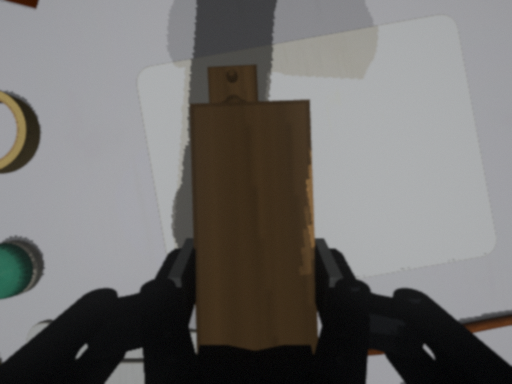

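The wrist view shows the held back at (250,225), hiding all but the near end of the dowel half at (232,85). I'll sidestep left to see all of it.

Request:
carry_out(xyz=[[0.01,0.025,-0.005],[0.01,0.025,-0.005],[0.01,0.025,-0.005],[0.01,0.025,-0.005],[0,0,0],[0,0,0]], twist=[[0,0,0],[0,0,0],[0,0,0],[0,0,0],[0,0,0],[0,0,0]])

```text
time: 22.5
eef_pos: [0.6255, 0.0335, 0.2517]
tool_rot: [0.072, 0.985, 0.01, -0.154]
contact_force: [0.0, 0.0, -1.9]
opening: 0.614
grip_force: 84.2
```

Run:
```python
from ik import *
show()
p=camera('wrist');save(p,'w7');X=pts(p);V=p['z_map']>0
Y=X[V]
t=Y[(Y[:,2]>.034)&(Y[:,2]<.046)&(Y[:,0]>.42)&(Y[:,0]<.68)&(abs(Y[:,1]+.076)<.07)]
if len(t)>50: print('face',len(t),np.median(t[:,2]),cv2.minAreaRect((t[:,:2]*1000).astype(np.float32)))
d=Y[(Y[:,2]>.047)&(Y[:,2]<.06)&(Y[:,0]>.42)&(Y[:,0]<.66)&(abs(Y[:,1]+.076)<.07)]
print('dowel pts',len(d));
if len(d)>5:
    _,lab,c=cv2.kmeans(d[:,:2].astype(np.float32),2,None,(3,50,1e-5),5,cv2.KMEANS_PP_CENTERS);print(c,np.bincount(lab.ravel()),d[:,2].max())
for l in ['lower_face','lower_dowel','upper_center']:
    print(l,[(np.round(d['centre'],3).tolist(),round(d['score'],2)) for d in tip_of(p,l)])
# held back plane
T=cur();g=T[:3,3]-G*T[:3,2]
b=Y[(np.linalg.norm(Y-g,axis=1)<.09)&((Y-g)@rot(-8.4,0)[:,2]>-.03)&((Y-g)@rot(-8.4,0)[:,0]>.01)]
c=np.median(b,0);n=np.linalg.svd(b-c,full_matrices=False)[2][2];b=b[abs((b-c)@n)<.003];n=np.linalg.svd(b-b.mean(0),full_matrices=False)[2][2]
l=np.array([np.sin(np.radians(8.4)),np.cos(np.radians(8.4)),0])
print('held n',n.round(3),len(b),'lat',np.percentile((b-g)@l,[.5,99.5]),cv2.minAreaRect((b[:,:2]*1000).astype(np.float32)),'z',b[:,2].mean(),'near end rel g', np.percentile((b-g)@np.array([-l[1],l[0],0]),[0.5,99.5]))
```

```text
t 22.5 q [-0.06, 0.87, 0.95, 1.95, 0.02, 0.08] grasp [0.6312, 0.0327, 0.2695] tilt -17.8 psi -8.3 roll -0.2 F [0.0, 0.0, -1.9] op 0.614 grip 84.23425197601318
face 4379 0.03945085606114326 ((540.7650756835938, -78.89596557617188), (54.75143051147461, 140.4570770263672), 84.51148223876953)
dowel pts 142
[[ 0.5982702  -0.06927966]
 [ 0.48640484 -0.07228539]] [70 72] 0.0557607487883994
lower_face [([0.544, -0.081, 0.041], 0.93)]
lower_dowel [([0.603, -0.067, 0.039], 0.76), ([0.54, -0.08, 0.009], 0.28)]
upper_center [([0.619, 0.033, 0.255], 0.76)]
held n [-0.01  -0.007  1.   ] 18437 lat [-0.02798752  0.02736564] ((588.3692626953125, 38.57419204711914), (66.04299926757812, 68.11129760742188), 81.81182861328125) z 0.27371725160788485 near end rel g [0.0102721  0.07690351]
```

View pics/w7.png

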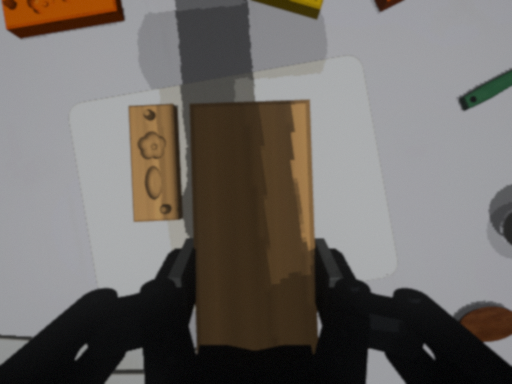

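The wrist view shows the whole dowel half at (153,163), with dowels at (150,115) and (165,209). Its centre comes out at (0.541, −0.079) with yaw −5.5°, and the held half agrees with the kinematics. Moving above it.

Run:
```python
from ik import *
A=pose([.548,-.0794,.20],-5.6,-18);B=pose([.548,-.0794,.09],-5.6,-18);plan(cur(),A,5);plan(A,B,5)
```

```text
5 rows of xyz [0.0089, -0.0241, 0.0172] twist [0.15, 0.03, -0.56]
5 rows of xyz [-0.0068, 0.0, 0.0209] twist [-0.0, -0.0, -0.0]
```

Request:
carry_out(xyz=[[0.009,-0.024,0.017],[0.009,-0.024,0.017],[0.009,-0.024,0.017],[0.009,-0.024,0.017],[0.009,-0.024,0.017],[-0.007,0,0.021],[-0.007,0,0.021],[-0.007,0,0.021],[-0.007,0,0.021],[0,0,0],[0,0,0]], twist=[[0.1,0,-0.6],[0.1,0,-0.6],[0.1,0,-0.6],[0.2,0,-0.5],[0.2,0,-0.5],[0,0,0],[0,0,0],[0,0,0],[0,0,0],[0,0,0],[0,0,0]])

```text
time: 23.8
eef_pos: [0.5433, -0.0776, 0.0949]
tool_rot: [0.048, 0.987, 0.008, -0.155]
contact_force: [0.6, -0.2, -1.7]
opening: 0.613
grip_force: 84.1
```

Run:
```python
from ik import *
show();plan(cur(),pose([.548,-.0794,.085],-5.6,-17.8),3)
```

```text
t 23.8 q [-0.23, 0.68, 0.17, 1.37, -0.04, -0.13] grasp [0.549, -0.0782, 0.1127] tilt -17.9 psi -5.6 roll 0.1 F [0.6, -0.2, -1.7] op 0.613 grip 84.09216552972794
3 rows of xyz [-0.0026, -0.0005, 0.0089] twist [0.02, -0.04, 0.01]
```

Request:
carry_out(xyz=[[-0.0025,-0.0005,0.009],[-0.0025,-0.0005,0.009],[-0.0025,0,0.009],[0,0,0],[0,0,0]], twist=[[0,0,0],[0,0,0],[0,0,0],[0,0,0],[0,0,0]])

```text
time: 24.3
eef_pos: [0.5423, -0.0779, 0.0666]
tool_rot: [0.048, 0.987, 0.008, -0.155]
contact_force: [0.4, -0.1, -2.3]
opening: 0.62
grip_force: 84.1
```

Run:
```python
from ik import *
show();plan(cur(),pose([.548,-.0794,.078],-5.6,-17.8),2)
```

```text
t 24.3 q [-0.23, 0.7, 0.13, 1.31, -0.04, -0.13] grasp [0.548, -0.0785, 0.0844] tilt -17.9 psi -5.5 roll 0.1 F [0.4, -0.1, -2.3] op 0.62 grip 84.09835942089558
2 rows of xyz [-0.001, -0.0005, 0.003] twist [0.02, -0.04, 0.04]
```

Straight down from here is tool x −0.31·d and z +0.95·d. I'll go down in small steps.

Request:
carry_out(xyz=[[-0.0009,-0.0005,0.003],[-0.0009,0,0.003],[0,0,0]], twist=[[0,0,0],[0,0,0],[0,0,0]])

```text
time: 24.6
eef_pos: [0.5424, -0.0784, 0.0603]
tool_rot: [0.048, 0.987, 0.008, -0.155]
contact_force: [0.3, 0.3, -1.9]
opening: 0.616
grip_force: 84.1
```

Request:
carry_out(xyz=[[-0.0009,0,0.003],[0,0,0],[0,0,0]], twist=[[0,0,0],[0,0,0],[0,0,0]])

```text
time: 24.9
eef_pos: [0.5424, -0.0785, 0.0574]
tool_rot: [0.048, 0.987, 0.008, -0.155]
contact_force: [0.5, 0.6, -1.9]
opening: 0.616
grip_force: 84.1
```

Request:
carry_out(xyz=[[-0.0009,0,0.003],[0,0,0],[0,0,0]], twist=[[0,0,0],[0,0,0],[0,0,0]])

```text
time: 25.2
eef_pos: [0.5423, -0.0784, 0.0542]
tool_rot: [0.048, 0.987, 0.008, -0.155]
contact_force: [0.5, -0.7, -1.8]
opening: 0.614
grip_force: 84.1
```

Request:
carry_out(xyz=[[-0.0006,0,0.002],[0,0,0],[0,0,0]], twist=[[0,0,0],[0,0,0],[0,0,0]])

```text
time: 25.5
eef_pos: [0.5423, -0.0784, 0.0521]
tool_rot: [0.048, 0.987, 0.008, -0.155]
contact_force: [0.4, 0.2, -1.6]
opening: 0.618
grip_force: 84.1
```

Request:
carry_out(xyz=[[-0.0006,0,0.002],[0,0,0],[0,0,0]], twist=[[0,0,0],[0,0,0],[0,0,0]])

```text
time: 25.8
eef_pos: [0.5423, -0.0785, 0.05]
tool_rot: [0.048, 0.987, 0.008, -0.155]
contact_force: [-0.6, 0.8, -1.9]
opening: 0.615
grip_force: 84.1
```

Request:
carry_out(xyz=[[-0.0006,0,0.002],[0,0,0],[0,0,0]], twist=[[0,0,0],[0,0,0],[0,0,0]])

```text
time: 26.1
eef_pos: [0.5423, -0.0785, 0.0479]
tool_rot: [0.048, 0.987, 0.008, -0.155]
contact_force: [0.5, 1.2, -1.1]
opening: 0.615
grip_force: 84.1
```

Request:
carry_out(xyz=[[-0.0003,0,0.001],[0,0,0],[0,0,0]], twist=[[0,0,0],[0,0,0],[0,0,0]])

```text
time: 26.4
eef_pos: [0.5423, -0.0785, 0.047]
tool_rot: [0.048, 0.987, 0.008, -0.155]
contact_force: [0.2, -0.4, -1.8]
opening: 0.617
grip_force: 84.1
```

Request:
carry_out(xyz=[[-0.0003,0,0.001],[0,0,0],[0,0,0]], twist=[[0,0,0],[0,0,0],[0,0,0]])

```text
time: 26.7
eef_pos: [0.5423, -0.0785, 0.0459]
tool_rot: [0.048, 0.987, 0.008, -0.155]
contact_force: [0.1, 0.9, -2.5]
opening: 0.615
grip_force: 84.1
```

Request:
carry_out(xyz=[[-0.0003,0,0.001],[0,0,0],[0,0,0]], twist=[[0,0,0],[0,0,0],[0,0,0]])

```text
time: 27.0
eef_pos: [0.5424, -0.0785, 0.0454]
tool_rot: [0.048, 0.987, 0.008, -0.154]
contact_force: [-0.1, 0.1, 3.4]
opening: 0.619
grip_force: 84.3
```

Request:
carry_out(xyz=[[-0.0002,0,0.0007],[0,0,0],[0,0,0]], twist=[[0,0,0],[0,0,0],[0,0,0]])

```text
time: 27.3
eef_pos: [0.5424, -0.0785, 0.0453]
tool_rot: [0.048, 0.987, 0.008, -0.154]
contact_force: [-0.5, 1.9, 7.3]
opening: 0.612
grip_force: 84.9
```

Run:
```python
from ik import *
show()
for n in ('side','scene'):
    p=camera(n);save(p,n+'8');X=pts(p)
    for l in ('upper','lower'):
      for s in silhouettes(p,l):
        Y=X[s['region']&(p['z_map']>0)]
        if len(Y)>40 and .45<np.median(Y[:,0])<.7: print(n,l,s['score'],len(Y),np.percentile(Y,[2,50,98],axis=0).round(3).tolist())
    Y=X[(p['z_map']>0)];Y=Y[(Y[:,0]>.465)&(Y[:,0]<.505)&(abs(Y[:,1]+.075)<.03)&(Y[:,2]>.03)&(Y[:,2]<.09)];print('back z near',np.percentile(Y[:,2],[50,90]))
    Y=X[(p['z_map']>0)];Y=Y[(Y[:,0]>.58)&(Y[:,0]<.61)&(abs(Y[:,1]+.08)<.03)&(Y[:,2]>.03)&(Y[:,2]<.09)];print('back z far',np.percentile(Y[:,2],[50,90]) if len(Y) else 0)
p=camera('wrist');X=pts(p);Y=X[p['z_map']>0];Y=Y[(Y[:,0]>.475)&(Y[:,0]<.53)&(abs(Y[:,1]+.078)<.022)];print('wrist back z',np.percentile(Y[:,2],[10,50,90]))
cv2.imwrite('pics/fin.png',cv2.resize(cv2.imread('pics/side8.png')[130:240,170:320],None,fx=4,fy=4))
```

```text
t 27.3 q [-0.24, 0.72, 0.1, 1.26, -0.04, -0.13] grasp [0.5481, -0.0791, 0.0631] tilt -17.8 psi -5.5 roll 0.0 F [-0.5, 1.9, 7.3] op 0.612 grip 84.89594243466854
side upper 0.95 417 [[0.474, -0.169, 0.012], [0.526, -0.057, 0.065], [0.612, -0.042, 0.073]]
side lower 0.38 227 [[0.47, 0.33, -0.001], [0.498, 0.388, 0.011], [0.525, 0.463, 0.015]]
back z near [0.06403032 0.06909573]
back z far [0.05603497 0.06734631]
scene upper 0.88 360 [[0.47, -0.101, 0.043], [0.511, -0.067, 0.064], [0.605, -0.044, 0.071]]
scene lower 0.75 169 [[0.47, -0.087, 0.013], [0.535, -0.052, 0.026], [0.61, -0.044, 0.042]]
back z near [0.06341036 0.06886568]
back z far [0.0465022  0.06311485]
wrist back z [0.06699682 0.06783508 0.06864791]
```

View pics/fin.png

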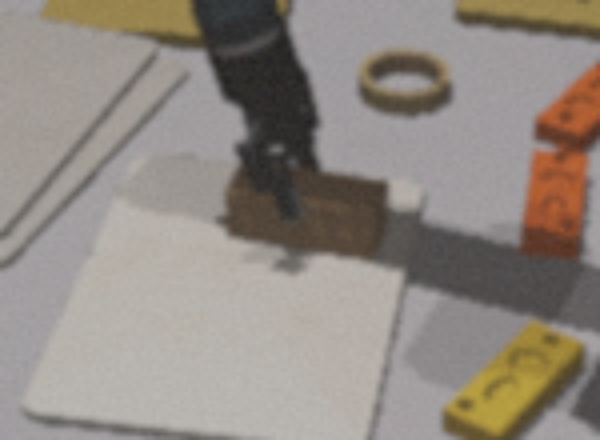

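The mould looks closed: the pair shows as one block and its back is at z = 67.8 mm, where 68 mm is expected. I'll raise the push to about 15 N.

Request:
carry_out(xyz=[[-0.0002,0,0.0007],[-0.0002,0,0.0006],[0,0,0],[0,0,0],[0,0,0],[0,0,0]], twist=[[0,0,0],[0,0,0],[0,0,0],[0,0,0],[0,0,0],[0,0,0]])

```text
time: 28.25
eef_pos: [0.5425, -0.0786, 0.0453]
tool_rot: [0.048, 0.987, 0.008, -0.154]
contact_force: [-1.1, 1.3, 14.1]
opening: 0.613
grip_force: 85.6
```

```bash
python3 -c "
from h import *
show();print(robot.hand_in())"
```

```text
t 28.25 q [-0.24, 0.72, 0.1, 1.26, -0.04, -0.13] grasp [0.5481, -0.0791, 0.0631] tilt -17.7 psi -5.5 roll 0.0 F [-1.1, 1.3, 14.1] op 0.613 grip 85.59075839817524
the job is handed in; nothing more can be done
None
```

The mould is closed: the half with holes is turned over and fully down on the dowels (back at 67.8 mm, 68 mm expected), still gripped and pressed from above with about 14 N measured (about 16 N counting the block's weight), and the job was handed in at 28 s.

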